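Sweep the wax-station heaters off

ROBOT

A 7-joint arm with a two-finger parallel gripper is mounted at the origin on the work surface. World frame = base frame: x ahead of the robot, y to its left, z up, the work surface at z = 0. Lengths are in m, angles in rad, forces in N, time in s.
With the tool pointing down it reaches from about 0.425 to 0.925 m from the base axis. Payload 6.8 kg.
Tool frame: the origin (TCP) lies midway between the tips of the shut fingers; the grasp point (between the pads) lies 19 mm behind it; z points along the fingers, y is the line along which they close (so a half turn about z gives the same grasp; the last joint's range is limited). The gripper opens to 85 mm and grips with 20 to 120 N. Pads are 22 mm wide; open, the fingers measure 114 mm over their backs; the gripper's body (76 mm by 85 mm) begins 54 mm behind the grasp point. The pads swing forward as they close: fully open they stand 13 mm farther back than shut.
Start: joints at [1.008, 0.477, 0.022, 1.555, -0.011, 1.109, -0.083], TCP at [0.297, -0.606, 0.231] pointing down, gripper open.
Joint ranges: [-2.96, 2.96], [-0.34, 2.1], [-1.41, 1.46], [0.24, 2.44], [-1.37, 4.51], [0.17, 1.92], [-2.96, 2.96]. Speed limits (rad/s): [2.39, 2.39, 3.14, 3.14, 3.14, 3.14, 3.14].

INTERFACE

Orientations are given as a rotation vector (axis times angle).
In Python, from bench import r gives the robot as it stands. The module is installed in compiled form; this text tells all that it offers.
- The arm moves only by the tool apply_moves, never from a script. Its argument "rows" is a list of rows, each a list of 6 numbers: the shift along the tool's x, y, z scaled (see below), then the turn, a rotation vector about the tool's x, y, z scaled (see below). A call has 1 to 5 rows; each row is the pose to reach, as a shift and turn from the pose commanded when the call began, along the tool's axes at that moment; what a row does not reach only later rows make up. The controller multiplies each number of a shift by 0.25 m and each number of a turn by 90 degrees. A row lasts 1/8 s, in which the tool goes at most 62.5 mm and 10.7 degrees, less where a joint would pass 70% of its speed; a pose out of reach is approached as far as the arm can. A call with a number of a shift or a turn outside -1 to 1 is refused whole. A call with a gripper value outside its range is refused whole. "claw" is the opening, from 0 (shut) to 1 (fully open), set as the call begins (left out, the last holds). The fingers move at their own pace and stop on an object; "newtons" is the grip in N (left out, the last holds). Time passes only in rows, so rows that repeat a pose let the fingers close. It gives the time, the measured TCP pose, the force, the opening and the grip force at its end, in the units of the state.
- r.get_obs(): the state, without advancing time (a new reading comes with each control period).
- r.grab_frame(name): name is "scene" or "top"; returns a dict with "pixels" (400x640x3 uint8, red, green, blue), "intrinsics" (3x3 intrinsics, pixels), "dist" ([k1, k2, p1, p2, k3] as OpenCV has them; the pictures are not rectified), "eye" and "attitude" of the camera in the world. Camera axes: x right, y up, looking along -z (the intrinsics and any distortion apply to the point x, -y, -z); pixel columns grow to the right and rows downward; lengths in m; the calibration is good to about 2 mm. A picture is of the moment at which its call begins. There is no depth.
- r.hand_in(): hands the job in; it is judged then, once.
Trained networks look in a picture, given as the dict that the camera call returned (one of the last four; its "shot" number tells which), for a name from the list of things; names that differ only in an ending like _2 or _b are one class to them, and where a whole thing is asked for, a point or a joint stands for the part that bears it (a point fixed in the world has none). Each returns a list of dicts, best first, with "conf" (0 to 1); they miss things now and then, are a little off and sometimes report something else, mostly with a low value. They report only what shows in the picture. A call takes as long as a camera call. They do not tell look-alikes from the thing itself.
- r.search_frame(picture, thing): "rect" ([left, top, width, height] in pixels, round what is visible of it).
- r.outline_of(picture, thing): "pixels" (400x640 bool, what is visible of it) and "rect" ([left, top, width, height] in pixels, round what is visible of it).
- r.landmark_of(picture, thing): "point" ([column, row] in pixels: a listed point, or the origin of a listed thing).
The state is a dict: "clock": time; "joints": joint angles; "qvel": joint speeds; "tau": joint torques, N m; "tcp_pos": TCP position; "orientation": TCP orientation; "contact_force": force on the tool from outside, world axes, zero at the start; "moment": the same for the moment, N m; "grip_width": finger opening in m; "gripper_force": force on a finger pad.
Only numpy, scipy, OpenCV 4.12 (cv2) and the standard library are available. Lean on these libraries where they do the work, as an engineer would, in place of code of your own. Each camera call takes 0.05 s, during which the arm holds its last target. There are 200 camera calls.

TASK

Closing time at the bottle-waxing bench: switch off all five heater rockers on the switch bank in one finger drag along the row, beginning at the end beside the black wax pot, pressing each one's black-banded half fully down. Do not lift the finger clear of the bank between rockers, do not force the bank (its head is clamped at a slight slope, so feel for it), and leave the pot, label roll, bottle and stamp where they stand.

Things in the scene. Friction and masses are not known exactly. Their poses are not given: they have to be found in the camera images.
- bank: Switch bank, fixed to the bench; on a foot, a grey head 114 mm (x) by 310 mm (y) by 68 mm carries five rockers in its flat top face. Origin: centre of the foot's underside; z up, own y along the row, own x across it; the rockers' OFF halves are on the own -x side, towards the robot. Pressing or shoving it with more than 40 N counts as forcing it.
- pivot (a point): Middle of the head's pivot, 78 mm above the bench. The head is clamped at an UNKNOWN sideways slope: turned by up to 0.12 rad either way about the bank's own x through here, so an end of the row lies up to 18 mm higher or lower than level. The poses listed do not show this slope (bank and points read level): feel or look for it. The clamp does not give under normal pressing.
- face (a point): Where the middle of the top face would be with the head level, 110 mm above the bench. The flat ends of the top face, 118 to 150 mm out from the middle along own y, have no rockers and can be touched to feel the height there. A drag over the rockers' OFF halves runs along own y, some 20 to 30 mm to own -x of the middle.
- pot: Black round wax pot, 228 mm across the rim, 120 mm high, loose, 3 kg, with set orange wax inside. Stands beyond one end of the switch bank, about 320 mm from its centre; which end varies. The sweep starts at this end. Origin: centre of its underside.
- roll: Upright roll of labels, 150 mm across, 100 mm high, with a hole through it; loose, stands beyond the other end of the bank. Origin: centre of its underside.
- bottle: Clay-coloured bottle with orange wax neck, 84 mm across, 180 mm high, upright and loose, behind the bank (its +x side). Origin: centre of its underside.
- stamp: Seal stamp: dark wood handle on a brass head 48 mm across, 98 mm high, upright and loose, behind the bank. Origin: centre of its underside.
- rocker0 (a joint): Rocker 0, at own y = +92 mm from the bank's middle (+y end). rad: +0.11 to +0.14 ON, -0.14 fully OFF (its stop). Black-banded half (own -x) stands up when ON and must be pressed down to turn OFF; the orange-banded half then rises. Stiff (about 3 N at 22 mm out), no spring or snap: it stays wherever it is left, so press it to its stop.
- rocker1 (a joint): Rocker 1, at own y = +46 mm from the bank's middle. rad: +0.11 to +0.14 ON, -0.14 fully OFF (its stop). Like rocker 0. Shape: a white barrel-backed paddle 66 mm long across the bank (x), 39 mm wide along the row; back radius 32 mm, 6.5 mm proud of the face at mid-length, so a finger dragged along the row rides up it and presses it down.
- rocker2 (a joint): Rocker 2, at own y = +0 mm from the bank's middle. rad: +0.11 to +0.14 ON, -0.14 fully OFF (its stop). Like rocker 0. Each rocks about a line along the row at its middle, 5 mm below the face.
- rocker3 (a joint): Rocker 3, at own y = -46 mm from the bank's middle. rad: +0.11 to +0.14 ON, -0.14 fully OFF (its stop). Like rocker 0. On the OFF half, 22 mm out from the rocker's middle, its crest is about 9.5 mm above the face when ON and 3.5 mm when fully OFF.
- rocker4 (a joint): Rocker 4, at own y = -92 mm from the bank's middle (-y end). rad: +0.11 to +0.14 ON, -0.14 fully OFF (its stop). Like rocker 0.
Not all that is in view belongs to the job. Leave any green or purple look-alike of the roll alone.

How it is judged:
By the outcome, as a careful person would: the job done as asked, in the order asked, and still so for the second after the job is handed in, with the robot touching nothing.
It also fails if it takes over 64 s, if anything falls off the work surface, if the arm or the gripper's body presses on something with over 40 N, if the wrist force passes 120 N, or if a joint passes its speed limit or range.

## Working session

There is one attempt and no reset: what is moved stays moved. The work goes in short steps, Python scripts to look and compute and a tool call to move; the robot and the scene stay as the last step left them, time stands still between calls to the robot, and variables do not carry over. Pictures are saved under pics/ and viewed, at most 10 in all, crops included, and the job is handed in when it is done.

Besides the shell and the picture viewer there is one more tool, called after "Call:" in YAML: its name, and indented under it one key for each argument. apply_moves: Moves the arm, as the interface text tells. Its arguments: {"type":"object","properties":{"rows":{"type":"array","items":{"type":"array","items":{"type":"number"}}},"claw":{"type":"number"},"newtons":{"type":"number"}},"required":["rows"]}

```bash
mkdir -p pics; cat > h.py <<'E'
import numpy as np,cv2
from bench import r
from scipy.spatial.transform import Rotation as R
def rot(a):
    a=np.array(a,float)
    if a.shape==(3,3): return a
    return R.from_rotvec(a).as_matrix() if a.size==3 else R.from_quat(a).as_matrix()
def ray(f,p):
    u=cv2.undistortPoints(np.array([[p]],float),np.array(f["intrinsics"]),np.array(f["dist"]))[0,0]
    d=rot(f["attitude"])@np.array([u[0],-u[1],-1]); return np.array(f["eye"]),d/np.linalg.norm(d)
def onz(f,p,z):
    e,d=ray(f,p); return e+d*(z-e[2])/d[2]
def proj(f,P):
    c=rot(f["attitude"]).T@(np.array(P,float)-np.array(f["eye"]))
    return cv2.projectPoints(np.array([[c[0],-c[1],-c[2]]]),np.zeros(3),np.zeros(3),np.array(f["intrinsics"]),np.array(f["dist"]))[0][0,0]
def tri(a,b):
    A=0;B=0
    for e,d in(a,b):
        M=np.eye(3)-np.outer(d,d);A=A+M;B=B+M@e
    return np.linalg.solve(A,B)
E
python3 - <<'E'
from h import *
np.set_printoptions(precision=4,suppress=True)
fs={n:r.grab_frame(n) for n in("scene","top")}
for n,f in fs.items():
    cv2.imwrite(f"pics/{n}0.png",f["pixels"][:,:,::-1]); print(n,f["attitude"],f["eye"])
L={}
for t in ["bank","face","pivot","pot","roll","bottle","stamp","rocker0","rocker1","rocker2","rocker3","rocker4"]:
    for n,f in fs.items():
        l=r.landmark_of(f,t)[:2]; L[n,t]=l
        z={"face":.11,"pivot":.078}.get(t,.113 if 'rocker' in t else 0)
        print(t,n,[(np.round(x["point"],1),round(x["conf"],2),onz(f,x["point"],z)) for x in l])
    a,b=L["scene",t],L["top",t]
    if a and b: print("   tri",tri(ray(fs["scene"],a[0]["point"]),ray(fs["top"],b[0]["point"])))
print(r.get_obs())
E
```

```text
scene [0.8149 0.3061 0.6641] [ 1.1774 -0.6693  1.0014]
top [ 0.171 -0.168 -1.563] [0.2239 0.1084 1.4918]
bank scene [(array([299.6, 231.4]), 0.93, array([0.5178, 0.0519, 0.    ]))]
bank top [(array([340.3, 212.3]), 0.55, array([0.5222, 0.0455, 0.    ]))]
   tri [0.5216 0.0465 0.0066]
face scene [(array([299.4, 203. ]), 0.61, array([0.522 , 0.0491, 0.11  ]))]
face top [(array([340.5, 207.4]), 0.66, array([0.5164, 0.0493, 0.11  ])), (array([430.3, 196.3]), 0.57, array([ 0.5535, -0.2421,  0.11  ]))]
   tri [0.5184 0.0505 0.1064]
pivot scene [(array([300.7, 209.7]), 0.79, array([0.5185, 0.0575, 0.078 ]))]
pivot top [(array([343.8, 208.6]), 0.67, array([0.5191, 0.0371, 0.078 ]))]
   tri [0.5219 0.043  0.0888]
pot scene [(array([225.6, 313.8]), 0.86, array([ 0.5635, -0.2604,  0.    ]))]
pot top [(array([427.7, 199.4]), 0.79, array([ 0.5686, -0.2604,  0.    ]))]
   tri [ 0.5668 -0.2607  0.0037]
roll scene [(array([347.5, 165.8]), 0.78, array([0.4416, 0.3668, 0.    ])), (array([421.5, 246.4]), 0.78, array([0.7996, 0.2202, 0.    ]))]
roll top [(array([254.6, 176.7]), 0.76, array([0.6506, 0.3483, 0.    ])), (array([250.1, 301.4]), 0.7, array([0.2197, 0.3482, 0.    ]))]
   tri [0.5691 0.2805 0.1414]
bottle scene [(array([342. , 279.5]), 0.69, array([ 0.7083, -0.0042,  0.    ]))]
bottle top [(array([354.1, 158.8]), 0.67, array([ 0.7175, -0.0054,  0.    ]))]
   tri [ 0.7132 -0.0067  0.0071]
stamp scene [(array([358.1, 239. ]), 0.9, array([0.6565, 0.1329, 0.    ]))]
stamp top [(array([314.2, 174.4]), 0.72, array([0.6594, 0.1371, 0.    ]))]
   tri [ 0.6577  0.1354 -0.0004]Traceback (most recent call last):
  File "<stdin>", line 9, in <module>
ValueError: it knows: bank, bottle, face, pivot, pot, roll, stamp
```

View pics/scene0.png

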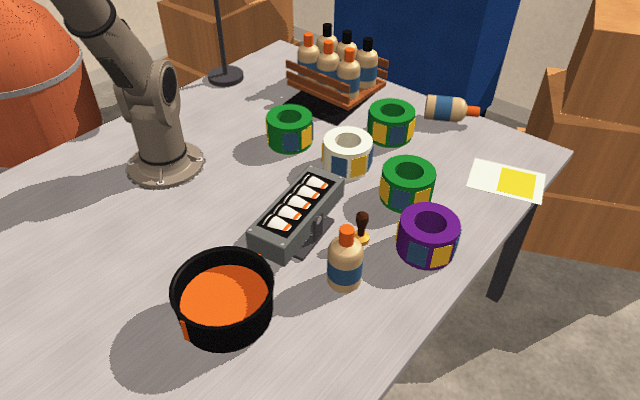

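View pics/top0.png

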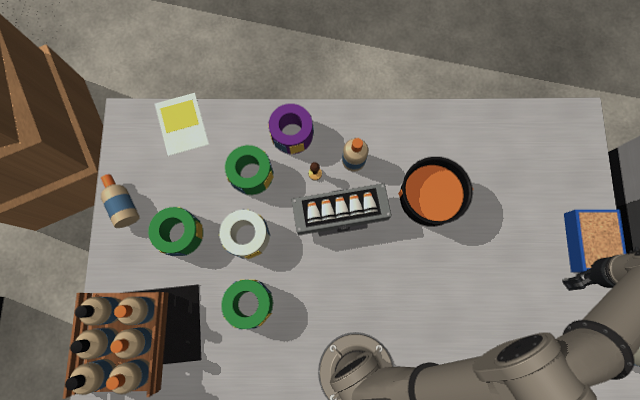

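```bash
python3 - <<'E'
from h import *
print(r.get_obs())
for n in("scene","top"):
    f=r.grab_frame(n)
    im=f["pixels"]; x0,y0,w,h=(200,120,200,150) if n=="scene" else (270,150,160,120)
    cv2.imwrite(f"pics/{n}c.png",cv2.resize(im[y0:y0+h,x0:x0+w,::-1],(800,600),interpolation=cv2.INTER_CUBIC))
    cv2.imwrite(f"pics/{n}raw.png",im[:,:,::-1])
E
```

```text
{'clock': 0.8, 'joints': array([ 1.00790547,  0.4769573 ,  0.02239576,  1.55540888, -0.0115558 ,
        1.10930405, -0.0831205 ]), 'qvel': array([ 9.02490538e-05, -4.92018624e-05, -2.52157839e-04,  2.03799511e-03,
        4.72638722e-04,  6.36280139e-04,  4.08197617e-04]), 'tau': array([ 4.76180885e-04, -5.96258533e+01,  1.60610653e+00, -2.81536800e+01,
        1.24303764e-02,  1.38821899e-03,  6.01957208e-05]), 'tcp_pos': array([ 0.29653796, -0.60638722,  0.23133271]), 'orientation': array([3.06071294e+00, 7.08140629e-01, 1.23832318e-04]), 'contact_force': array([ 0.01109116, -0.95698901,  0.1130772 ]), 'moment': array([-0.0635138 ,  0.03212463,  0.00781576]), 'gripper_force': 0.0, 'grip_width': 0.0850007792416943}
```

View pics/scenec.png

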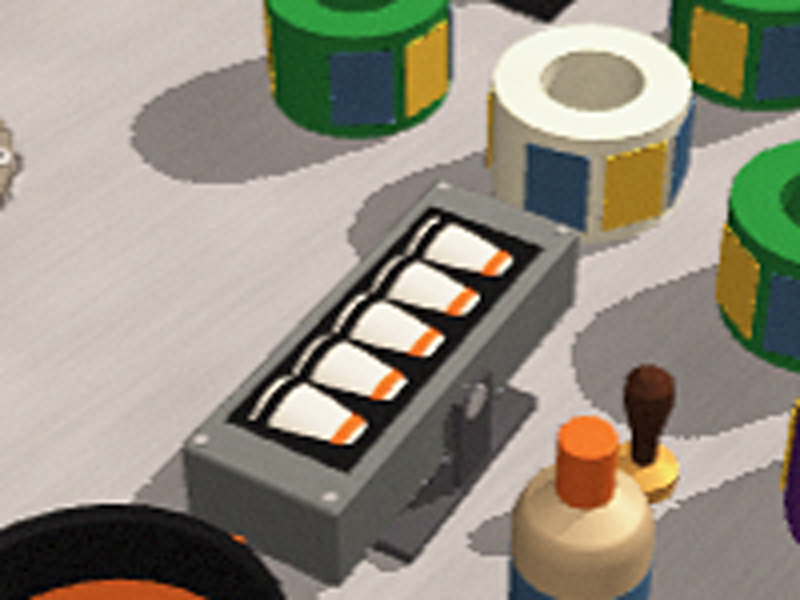

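View pics/topc.png

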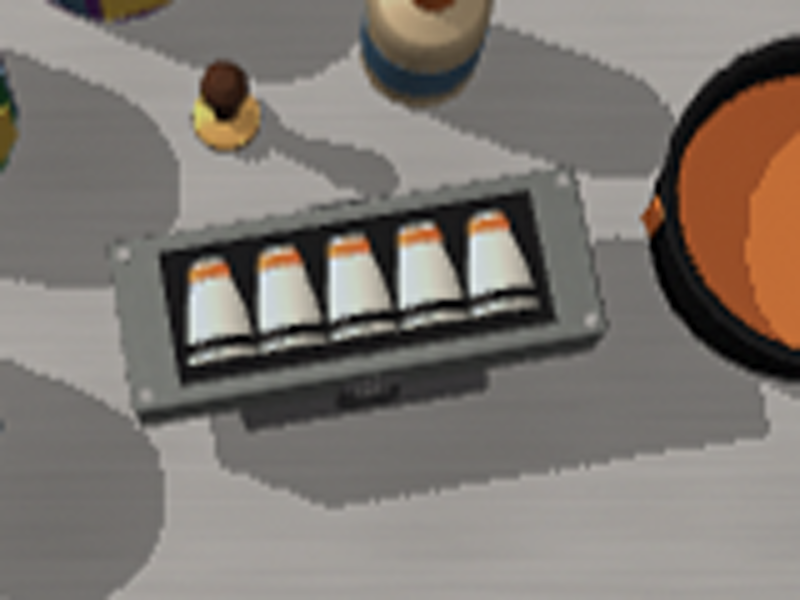

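The pot stands at the bank's -y end (top-view crop, right side), so the sweep starts at rocker 4. The only white roll is at scene (347,150). The green and purple rolls are look-alikes and I'll leave them alone. Four screws show on the face in both crops, and I'll triangulate them to get the yaw and slope.

```bash
python3 - <<'E'
from h import *
np.set_printoptions(precision=4,suppress=True)
s=r.grab_frame("scene");t=r.grab_frame("top")
S={"-x-y":(201,440),"+x-y":(331,497),"-x+y":(445,185),"+x+y":(562,230)}
T={"+x-y":(563,181),"-x-y":(592,319),"+x+y":(122,254),"-x+y":(146,393)}
P={}
for k in S:
    a=ray(s,(200+(S[k][0]+.5)/4-.5,120+(S[k][1]+.5)/4-.5));b=ray(t,(270+(T[k][0]+.5)/5-.5,150+(T[k][1]+.5)/5-.5))
    P[k]=tri(a,b);print(k,P[k], 1e3*np.linalg.norm(np.cross(a[1],P[k]-a[0])))
m=sum(P.values())/4
v=(P["-x+y"]+P["+x+y"]-P["-x-y"]-P["+x-y"])/2
u=(P["+x+y"]+P["+x-y"]-P["-x+y"]-P["-x-y"])/2
print("mid",m,"yaw y",np.arctan2(-v[0],v[1]),"yaw x",np.arctan2(u[1],u[0]),"len",np.linalg.norm(v),np.linalg.norm(u),"slope",v[2]/np.hypot(v[0],v[1]), u[2]/np.linalg.norm(u))
print("after level correction: top-of-head mid offset along v:",-.032*v[2]/np.linalg.norm(v))
E
```

```text
-x-y [ 0.496  -0.1032  0.1129] 0.26842956010006136
+x-y [ 0.5881 -0.0868  0.1128] 0.29859391285838516
-x+y [0.4473 0.1829 0.1136] 0.46394532052318005
+x+y [0.5387 0.1996 0.1112] 0.6789879140748876
mid [0.5175 0.0481 0.1126] yaw y 0.16984017776047344 yaw x 0.17860725657715906 len 0.2904313036129528 0.09324335528402587 slope -0.001624126973887133 -0.01302684722398908
after level correction: top-of-head mid offset along v: 5.1971994618870494e-05
```

Call:
apply_moves:
  rows:
    - [0.15,-0.13,0,0,0,0.036]
    - [0.3,-0.26,0,0,0,0.072]
    - [0.45,-0.39,0,0,0,0.108]
    - [0.6,-0.52,0,0,0,0.144]
    - [0.75,-0.65,0,0,0,0.179]
  claw: 0
  newtons: 40

```text
clock: 1.62
tcp_pos: [0.3942, -0.3766, 0.2316]
orientation: [3.13, 0.269, 0.001]
contact_force: [-0.8, 0.4, -0.1]
grip_width: -0.0001
gripper_force: 0.0
```

```bash
cat >> h.py <<'E'
np.set_printoptions(precision=4,suppress=True)
C=np.array([.5175,.0481,0]);YAW=.174
X=np.array([np.cos(YAW),np.sin(YAW),0]);Y=np.array([-np.sin(YAW),np.cos(YAW),0])
RT=np.column_stack([X,-Y,[0,0,-1]])
def W(x,y,z): return C+x*X+y*Y+[0,0,z]
def rep(*tg):
    o=r.get_obs();p=np.array(o["tcp_pos"]);A=rot(o["orientation"]);d=p-C
    print("t",o["clock"],"own",d@X,d@Y,p[2],"F",o["contact_force"],"w",o["grip_width"])
    print("turn units",R.from_matrix(A.T@RT).as_rotvec()/(np.pi/2))
    for g in tg: print("units",A.T@(W(*g)-p)/.25)
E
python3 -c "
from h import *
rep((-.026,-.134,.2),(-.026,.134,.15))"
```

```text
t 1.625 own -0.19497608448731504 -0.39692368649357385 0.231564298960167 F [-0.8428  0.4092 -0.0514] w -5.470250671222325e-05
turn units [ 0.0003 -0.0003 -0.0014]
units [ 0.6735 -1.0533  0.1261]
units [ 0.671  -2.1254  0.3256]
```

Call:
apply_moves:
  rows:
    - [0.134,-0.19,0,0,0,0]
    - [0.268,-0.38,0,0,0,0]
    - [0.402,-0.57,0,0,0,0]
    - [0.536,-0.76,0,0,0,0]
    - [0.67,-0.95,0,0,0,0]

```text
clock: 2.25
tcp_pos: [0.5183, -0.1136, 0.2317]
orientation: [3.129, 0.272, 0.001]
contact_force: [1.0, -0.4, 0.4]
grip_width: -0.0002
gripper_force: 0.0
```

Call:
apply_moves:
  rows:
    - [0,-0.23,0,0,0,0]
    - [0,-0.46,0.05,0,0,0]
    - [0,-0.69,0.1,0,0,0]
    - [0,-0.92,0.15,0,0,0]
    - [0,-1.0,0.2,0,0,0]

```text
clock: 2.88
tcp_pos: [0.4735, 0.1352, 0.1814]
orientation: [-3.128, -0.281, -0.002]
contact_force: [0.5, -1.2, 0.4]
grip_width: 0.0
gripper_force: 0.0
```

```bash
python3 -c "
from h import *
rep((-.026,.134,.125),(-.026,.134,.11))"
```

```text
t 2.875 own -0.028222623055371866 0.09336697637923601 0.18142345022995415 F [ 0.5469 -1.2162  0.4256] w 4.531568746631709e-05
turn units [-0.0009 -0.0007  0.0031]
units [ 0.0094 -0.1622  0.2259]
units [ 0.0094 -0.1621  0.2859]
```

Call:
apply_moves:
  rows:
    - [0.009,-0.1,0,0,0,0]
    - [0.009,-0.162,0.07,0,0,0]
    - [0.009,-0.162,0.15,0,0,0]
    - [0.009,-0.162,0.22,0,0,0]
    - [0.009,-0.162,0.22,0,0,0]

```text
clock: 3.5
tcp_pos: [0.4688, 0.171, 0.1254]
orientation: [3.129, 0.272, -0.004]
contact_force: [0.4, 0.5, 0.6]
grip_width: -0.0001
gripper_force: 0.0
```

Call:
apply_moves:
  rows:
    - [0,0,0.01,0,0,0]
    - [0,0,0.02,0,0,0]
    - [0,0,0.03,0,0,0]
    - [0,0,0.036,0,0,0]
    - [0,0,0.036,0,0,0]

```text
clock: 4.12
tcp_pos: [0.4695, 0.1713, 0.1173]
orientation: [3.13, 0.272, -0.0]
contact_force: [-0.3, 0.4, 0.9]
grip_width: -0.0001
gripper_force: 0.0
```

Call:
apply_moves:
  rows:
    - [0,0,0.004,0,0,0]
    - [0,0,0.008,0,0,0]
    - [0,0,0.012,0,0,0]
    - [0,0,0.016,0,0,0]
    - [0,0,0.016,0,0,0]

```text
clock: 4.75
tcp_pos: [0.4695, 0.1713, 0.1132]
orientation: [3.13, 0.272, -0.0]
contact_force: [-0.4, 0.6, -0.1]
grip_width: -0.0003
gripper_force: 0.0
```

Call:
apply_moves:
  rows:
    - [0,0,0.004,0,0,0]
    - [0,0,0.006,0,0,0]
    - [0,0,0.008,0,0,0]
    - [0,0,0.008,0,0,0]

```text
clock: 5.25
tcp_pos: [0.4696, 0.1713, 0.1113]
orientation: [3.13, 0.272, -0.0]
contact_force: [-0.4, -0.0, -1.0]
grip_width: -0.0002
gripper_force: 0.0
```

Call:
apply_moves:
  rows:
    - [0,0,0.004,0,0,0]
    - [0,0,0.004,0,0,0]

```text
clock: 5.5
tcp_pos: [0.4696, 0.1713, 0.1102]
orientation: [3.13, 0.272, -0.0]
contact_force: [-0.1, -0.4, 0.1]
grip_width: -0.0
gripper_force: 0.0
```

Call:
apply_moves:
  rows:
    - [0,0,0.004,0,0,0]
    - [0,0,0.004,0,0,0]

```text
clock: 5.75
tcp_pos: [0.4696, 0.1714, 0.1095]
orientation: [3.13, 0.272, 0.0]
contact_force: [-0.3, -1.0, 3.4]
grip_width: 0.0002
gripper_force: 1.9
```

Call:
apply_moves:
  rows:
    - [0,0,0.004,0,0,0]
    - [0,0,0.004,0,0,0]

```text
clock: 6.0
tcp_pos: [0.4697, 0.1714, 0.1095]
orientation: [3.129, 0.272, 0.001]
contact_force: [-4.6, -2.8, 15.1]
grip_width: -0.0002
gripper_force: 7.4
```

Call:
apply_moves:
  rows:
    - [0,0,-0.03,0,0,0]
    - [0,0,-0.12,0,0,0]
    - [0,0.24,-0.12,0,0,0]
    - [0,0.48,-0.12,0,0,0]
    - [0,0.72,-0.12,0,0,0]

```text
clock: 6.62
tcp_pos: [0.501, -0.0077, 0.1386]
orientation: [-3.13, -0.273, -0.001]
contact_force: [1.6, 0.8, -0.6]
grip_width: 0.0001
gripper_force: 0.0
```

```bash
python3 -c "
from h import *
rep((-.026,-.134,.118),(-.026,-.134,.11))"
```

```text
t 6.625 own -0.02589546888123243 -0.05205949935131537 0.1385751493940509 F [ 1.6205  0.7506 -0.604 ] w 0.00012109721725916629
turn units [ 0.     -0.0005  0.0001]
units [-0.0005  0.3278  0.0823]
units [-0.0006  0.3278  0.1143]
```

Call:
apply_moves:
  rows:
    - [0,0.2,0,0,0,0]
    - [0,0.328,0,0,0,0]
    - [0,0.328,0.04,0,0,0]
    - [0,0.328,0.08,0,0,0]
    - [0,0.328,0.08,0,0,0]

```text
clock: 7.25
tcp_pos: [0.5139, -0.0852, 0.1172]
orientation: [-3.128, -0.276, 0.003]
contact_force: [0.3, -0.2, -0.2]
grip_width: 0.0002
gripper_force: 0.0
```

Call:
apply_moves:
  rows:
    - [0,0,0.004,0,0,0]
    - [0,0,0.008,0,0,0]
    - [0,0,0.008,0,0,0]

```text
clock: 7.62
tcp_pos: [0.5149, -0.0865, 0.1165]
orientation: [3.13, 0.273, 0.0]
contact_force: [-0.3, -0.3, 0.2]
grip_width: -0.0001
gripper_force: 0.0
```

Call:
apply_moves:
  rows:
    - [0,0,0.004,0,0,0]
    - [0,0,0.008,0,0,0]
    - [0,0,0.008,0,0,0]

```text
clock: 8.0
tcp_pos: [0.5148, -0.0868, 0.1142]
orientation: [3.13, 0.272, -0.0]
contact_force: [0.7, 0.1, -0.1]
grip_width: 0.0004
gripper_force: 0.0
```

Call:
apply_moves:
  rows:
    - [0,0,0.004,0,0,0]
    - [0,0,0.004,0,0,0]

```text
clock: 8.25
tcp_pos: [0.5148, -0.0867, 0.1132]
orientation: [-3.13, -0.272, 0.0]
contact_force: [0.8, 0.2, -0.9]
grip_width: 0.0002
gripper_force: 0.0
```

Call:
apply_moves:
  rows:
    - [0,0,0.004,0,0,0]
    - [0,0,0.004,0,0,0]

```text
clock: 8.5
tcp_pos: [0.5148, -0.0867, 0.1122]
orientation: [3.13, 0.273, -0.0]
contact_force: [-0.2, 0.8, 0.3]
grip_width: -0.0001
gripper_force: 0.0
```

Call:
apply_moves:
  rows:
    - [0,0,0.004,0,0,0]
    - [0,0,0.004,0,0,0]

```text
clock: 8.75
tcp_pos: [0.5148, -0.0867, 0.1112]
orientation: [-3.13, -0.272, 0.0]
contact_force: [1.1, 0.4, -0.0]
grip_width: 0.0001
gripper_force: 0.0
```

Call:
apply_moves:
  rows:
    - [0,0,0.004,0,0,0]
    - [0,0,0.004,0,0,0]

```text
clock: 9.0
tcp_pos: [0.5149, -0.0868, 0.1107]
orientation: [3.13, 0.272, 0.0]
contact_force: [-0.8, -0.1, 4.1]
grip_width: -0.0002
gripper_force: 2.3
```

Call:
apply_moves:
  rows:
    - [0,0,0.004,0,0,0]
    - [0,0,0.004,0,0,0]

```text
clock: 9.25
tcp_pos: [0.515, -0.0867, 0.1106]
orientation: [3.129, 0.272, 0.0]
contact_force: [-5.4, 1.0, 15.2]
grip_width: 0.0001
gripper_force: 7.4
```

Call:
apply_moves:
  rows:
    - [0,0,-0.018,0,0,0]
    - [0,-0.04,-0.018,0,0,0]
    - [0,-0.08,-0.018,0,0,0]
    - [0,-0.12,-0.018,0,0,0]
    - [0,-0.14,-0.018,0,0,0]

```text
clock: 9.88
tcp_pos: [0.5091, -0.0521, 0.1142]
orientation: [3.129, 0.273, 0.001]
contact_force: [-0.5, -3.4, 4.4]
grip_width: -0.0001
gripper_force: 2.5
```

```bash
python3 -c "
from h import *
rep((-.026,-.092,.114))"
```

```text
t 9.875 own -0.02564470163256895 -0.09722415337304592 0.11415236468146782 F [-0.5486 -3.3947  4.3909] w -8.248011717837316e-05
turn units [ 0.0006 -0.0005 -0.0001]
units [-0.0014 -0.0209  0.0006]
```

Call:
apply_moves:
  rows:
    - [0,-0.02,0,0,0,0]
    - [0,-0.02,0,0,0,0]

```text
clock: 10.12
tcp_pos: [0.5082, -0.0469, 0.1142]
orientation: [3.129, 0.273, 0.001]
contact_force: [-0.3, -0.7, 6.6]
grip_width: -0.0001
gripper_force: 3.2
```

Call:
apply_moves:
  rows:
    - [0,0,0.003,0,0,0]
    - [0,0,0.003,0,0,0]

```text
clock: 10.38
tcp_pos: [0.5083, -0.0469, 0.114]
orientation: [3.129, 0.273, 0.001]
contact_force: [-3.5, -1.5, 12.5]
grip_width: 0.0001
gripper_force: 6.3
```

Call:
apply_moves:
  rows:
    - [0,0,0.002,0,0,0]
    - [0,0,0.002,0,0,0]

```text
clock: 10.62
tcp_pos: [0.5083, -0.0469, 0.1138]
orientation: [3.129, 0.273, 0.001]
contact_force: [-4.4, -1.1, 16.1]
grip_width: 0.0
gripper_force: 8.3
```

Call:
apply_moves:
  rows:
    - [0,-0.04,0,0,0,0]
    - [0,-0.08,0,0,0,0]
    - [0,-0.12,0,0,0,0]
    - [0,-0.155,0.001,0,0,0]
    - [0,-0.184,0.001,0,0,0]

```text
clock: 11.25
tcp_pos: [0.5009, -0.0042, 0.1136]
orientation: [3.127, 0.269, 0.002]
contact_force: [-1.6, -10.0, 16.3]
grip_width: -0.0004
gripper_force: 8.7
```

Call:
apply_moves:
  rows:
    - [0,0,0,0,0,0]
    - [0,0,0,0,0,0]

```text
clock: 11.5
tcp_pos: [0.5009, -0.003, 0.1137]
orientation: [3.128, 0.271, 0.003]
contact_force: [-2.4, -6.9, 16.0]
grip_width: 0.0002
gripper_force: 8.3
```

Call:
apply_moves:
  rows:
    - [0,-0.04,0,0,0,0]
    - [0,-0.08,0,0,0,0]
    - [0,-0.12,0,0,0,0]
    - [0,-0.16,0.001,0,0,0]
    - [0,-0.188,0.001,0,0,0]

```text
clock: 12.12
tcp_pos: [0.4927, 0.0421, 0.1133]
orientation: [3.126, 0.269, 0.002]
contact_force: [-0.8, -10.6, 19.2]
grip_width: -0.0001
gripper_force: 9.7
```

Call:
apply_moves:
  rows:
    - [0,0,0,0,0,0]
    - [0,0,0,0,0,0]

```text
clock: 12.38
tcp_pos: [0.4926, 0.0431, 0.1134]
orientation: [3.128, 0.271, 0.002]
contact_force: [-2.8, -8.5, 18.1]
grip_width: 0.0001
gripper_force: 9.3
```

Call:
apply_moves:
  rows:
    - [0,-0.04,0,0,0,0]
    - [0,-0.08,0,0,0,0]
    - [0,-0.12,0,0,0,0]
    - [0,-0.16,0.001,0,0,0]
    - [0,-0.184,0.001,0,0,0]

```text
clock: 13.0
tcp_pos: [0.4845, 0.0873, 0.113]
orientation: [3.126, 0.269, 0.001]
contact_force: [-1.9, -11.5, 20.7]
grip_width: 0.0001
gripper_force: 10.8
```

Call:
apply_moves:
  rows:
    - [0,0,0,0,0,0]
    - [0,0,0,0,0,0]

```text
clock: 13.25
tcp_pos: [0.4845, 0.0882, 0.113]
orientation: [3.127, 0.271, 0.001]
contact_force: [-2.7, -8.3, 20.2]
grip_width: -0.0001
gripper_force: 10.2
```

```bash
python3 -c "
from h import *
rep((-.026,.046,.1127),(-.026,.092,.1127))"
```

```text
t 13.25 own -0.025588358325249472 0.045218996624699644 0.11304978632828812 F [-2.6715 -8.2998 20.2127] w -0.0001268855092849254
turn units [ 0.0017 -0.0003 -0.0008]
units [-0.0017 -0.0031  0.0014]
units [-0.0019 -0.1871  0.0009]
```

Call:
apply_moves:
  rows:
    - [0,-0.04,0,0,0,0]
    - [0,-0.08,0,0,0,0]
    - [0,-0.12,0,0,0,0]
    - [0,-0.16,0,0,0,0]
    - [0,-0.187,0,0,0,0]

```text
clock: 13.88
tcp_pos: [0.4762, 0.1333, 0.1128]
orientation: [3.126, 0.269, -0.001]
contact_force: [-1.9, -12.0, 20.7]
grip_width: 0.0001
gripper_force: 10.8
```

Call:
apply_moves:
  rows:
    - [0,-0.005,0.0,0,0,0]
    - [0,-0.005,0.0,0,0,0]

```text
clock: 14.12
tcp_pos: [0.476, 0.1359, 0.1128]
orientation: [3.127, 0.271, 0.001]
contact_force: [-1.7, -8.0, 17.9]
grip_width: -0.0
gripper_force: 9.6
```

```bash
python3 - <<'E'
from h import *
a=[]
for n,(x0,y0,w,h) in {"scene":(235,150,120,110),"top":(285,175,120,65)}.items():
    im=r.grab_frame(n)["pixels"]
    a.append(cv2.resize(im[y0:y0+h,x0:x0+w,::-1],(400*1,int(400*h/w)),interpolation=cv2.INTER_CUBIC))
h=max(i.shape[0] for i in a)
cv2.imwrite("pics/chk.png",np.hstack([cv2.copyMakeBorder(i,0,h-i.shape[0],0,0,0) for i in a]))
E
```

```text
(no output)
```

View pics/chk.png

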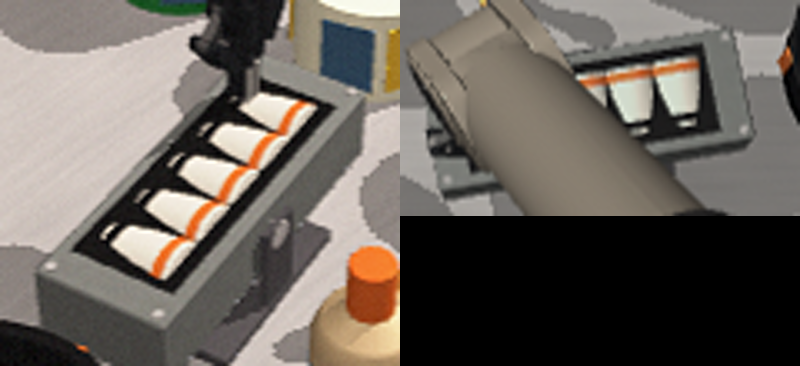

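The crop shows the orange halves of all five rockers raised and the black halves sunk, evenly along the row. The finger is still on the last one (crop pixel ~(245,90)). Next I lift clear.

Call:
apply_moves:
  rows:
    - [0,0,-0.04,0,0,0]
    - [0,0,-0.14,0,0,0]
    - [0,0,-0.26,0,0,0]
    - [0,0,-0.4,0,0,0]
    - [0,0,-0.4,0,0,0]

```text
clock: 14.85
tcp_pos: [0.4764, 0.1387, 0.2138]
orientation: [-3.128, -0.275, -0.006]
contact_force: [-0.4, 0.5, -0.0]
grip_width: -0.0001
gripper_force: 0.0
```

```bash
python3 - <<'E'
from h import *
a=[]
f=r.grab_frame("scene")["pixels"][150:260,235:355,::-1]
cv2.imwrite("pics/chk2.png",cv2.resize(f,(600,550),interpolation=cv2.INTER_CUBIC)); rep()
E
```

```text
t 14.9 own -0.025828924916047515 0.09583673237970775 0.21221157222606254 F [ 1.2454 -0.3872 -1.5149] w 0.00028665211681688216
turn units [-0.0004 -0.0007  0.0006]
```

View pics/chk2.png

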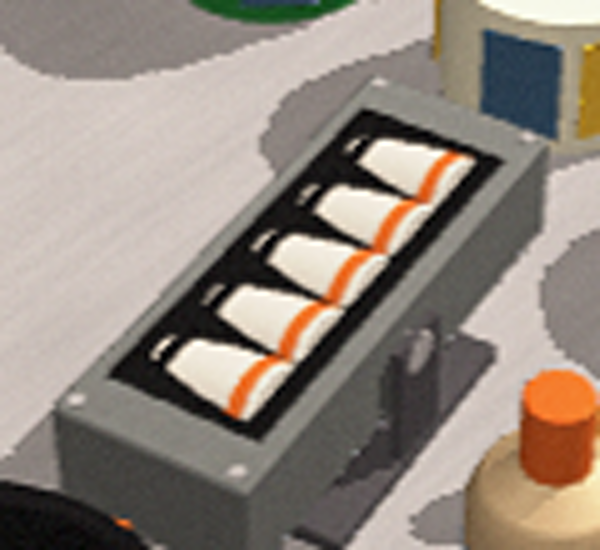

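The crop shows all five rockers OFF and alike, in a line from (210,380) to (420,165), and the finger is clear of the bank. I'm handing in.

```bash
python3 -c "
from bench import r
print(r.hand_in())"
```

```text
the job is handed in; nothing more can be done
None
```

I switched off all five rockers in one drag from the pot end, with up to about 21 N of downward force at each reading (limit 40 N); the final picture shows all five OFF, and I handed the job in at about 15 s with the arm clear.

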